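# Hold the tray sealer's sprung lid at its index arm

### The arm

A 6-joint arm with a two-finger parallel gripper is mounted at the origin on the work surface. World frame = base frame: x ahead of the robot, y to its left, z up, the work surface at z = 0. Lengths are in m, angles in degrees, forces in N, time in s.
With the tool pointing down it reaches from about 0.3 to 0.775 m from the base axis. Payload 14.6 kg.
Tool frame: the origin (TCP) lies midway between the tips of the shut fingers; the grasp point (between the pads) lies ctrl.pinch_z behind it (ctrl.pinch_z is the distance from the TCP to the grasp point, in m); z points along the fingers, y is the direction in which the jaws open and shut (so a half turn about z gives the same grasp; the last joint's range is limited). The gripper opens to 94 mm and grips with 3 to 60 N. Pads are 16 mm wide; open, the fingers measure 119 mm over their backs; the gripper's body (75 mm by 177 mm) begins 78 mm behind the grasp point.
Start: joints at [-3.816, 17.183, 87.147, -0, 75.671, -3.816], TCP at [0.55, -0, 0.205] pointing down, gripper open.
Joint ranges: [-173.82, 173.82], [-45.26, 126.66], [13.44, 144.39], [-59.66, 239.66], [0, 175.72], [-146.38, 146.38]. Speed limits (degrees/s): [127.2, 127.2, 147.25, 180, 180, 180].

### API

Orientations are given as [roll, pitch, yaw] about the fixed x, y, z axes, in that order (R = Rz(yaw) Ry(pitch) Rx(roll)).
In Python, from station import ctrl gives the robot as it stands. Calls block until the motion is done:
- ctrl.goto(position, orientation): joint-space move of the TCP to a pose.
- ctrl.movel(position, orientation=None, speed=0.15, max_force=None): straight line of the TCP; orientation=None keeps the orientation; speed is the mean speed in m/s. With max_force (N) it stops when the force on the tool has changed by that much, and returns True; else False.
- ctrl.goto_joints(angles): joint-space move.
- ctrl.ungrasp() and ctrl.grab(f_grip=None): open the fingers fully, or close them until they stop; f_grip is the grip in N (None keeps the last).
- ctrl.dwell(seconds).
- ctrl.solve_ik(position, orientation): joint angles nearest the present ones, or None.
- ctrl.sense(): the state.
- ctrl.read_camera(name): name is "scene" or "side" or "wrist"; returns the picture (420x560x3 uint8, red, green, blue); there is no depth.
- ctrl.camera_params(name): a dict with "K" (3x3 intrinsics, pixels), "xyz" and "rotation" of the camera in the world; the wrist camera has in their place "tool_from_camera" (4x4, takes a point from camera to tool coordinates, whose origin is the TCP and whose axes are the flange's). Camera axes: x right, y down, z forward; pixel columns grow to the right and rows downward; lengths in m; the calibration is good to about 2 mm. A picture is of the moment at which its call begins: read the wrist's pose just before it. camera_params takes no time and is no camera call.
A pose or a line that the arm cannot do raises ctrl.MotionError and nothing moves.
- ctrl.close_job(): hands the job in, once; it reports no verdict.
Trained networks look in the newest picture that a camera, given by its name, has taken for a name from the list of things; names that differ only in an ending like _2 or _b are one class to them, and where a whole thing is asked for, a point or a joint stands for the part that bears it (a point fixed in the world has none). Each returns a list of dicts, best first, with "conf" (0 to 1); they miss things now and then, are a little off and sometimes report something else, mostly with a low value. They report only what shows in the picture. A call takes as long as a camera call. They do not tell look-alikes from the thing itself.
- ctrl.recognise(label, camera): "bbox" ([left, top, right, bottom] in pixels, round what is visible of it).
- ctrl.pinpoint(label, camera): "location" ([column, row] in pixels: a listed point, or the origin of a listed thing).
The state is a dict: "t": time; "qpos": joint angles; "joint_vel": joint speeds; "joint_torque": joint torques, N m; "position": TCP position; "tcp_rot": TCP orientation; "wrist_force": force on the tool from outside, world axes, zero at the start; "wrist_torque": the same for the moment, N m; "opening": finger opening in m.
Only numpy, scipy, OpenCV 4.12 (cv2) and the standard library are available. Lean on these libraries where they do the work, as an engineer would, in place of code of your own. Each camera call takes 0.05 s, during which the arm holds its last target. There are 200 camera calls.

### The job

A small glass jar was left on the lid of the tray sealer: move it, gripping the glass lightly (no more than 40 N of squeeze), and stand it upright on the round white plate. Then lift the sealer's spring-loaded lid by its bar handle until the lid is in line with the index arm on the sealer's side (the lid's side pin level with the round end of the arm), and finish while holding the lid there. Do not shift the index arm, and leave the cheese and the other two jars where they are.

Things in the scene. Friction and masses are not known exactly. Their poses are not given: they have to be found in the camera images.
- sealer: bench-top tray sealer, aluminium, fixed to the bench, 260 (x) x 290 (y) x 131 mm high with the lid shut. Origin at the centre of its underside on the bench; its -x side is the front, facing the robot; z up. A thin guide arc of steel rod stands on its left flank, 188 mm left (+y) of its middle, reaching 250 mm above the bench
- lid: flat steel lid, 270 x 290 x 16 mm, 0.6 kg. Origin on the hinge axis: 130 mm behind (+x of) the sealer's centre, 123 mm above the bench, mid-thickness. Shut, its axes are the sealer's and its front edge is 260 mm in front (-x). It opens about the sealer's +y, front edge rising, up to 1.1 rad. A spring and its weight pull it shut: about 4 to 9 N up at the handle bar lifts it; let go, it falls shut
- lid_bar (a point): centre of the lid's handle: round black bar, 14 mm in diameter, 130 mm long along the lid's y, carried at both ends by posts (middle 110 mm free). In the lid's frame x = -285, y = 0, z = 40 mm: 25 mm in front of the lid's front edge, 32 mm above its top face, 163 mm above the bench when shut. Axes as the lid's
- lid_pin (a point): outer end of the pin (10 mm in diameter) on the lid's left (+y) edge, in the lid's frame at x = -200, y = 159, z = 0 mm. Axes as the lid's
- index (a joint): angle of the index arm, rad: 0 level, growing as its free end rises; the lid is in line with it when opened by this same angle. The arm is a flat steel bar turning stiffly on the lid's hinge axis, just outside the lid's left (+y) edge, set between 0.35 and 0.65; it stays unless pushed, and the lid passes it without touching
- index_tip (a point): centre of the round end (24 mm disc) of the index arm, 200 mm from the hinge axis, 172 mm to the left (+y) of the sealer's middle. Its x axis lies along the arm
- jar_center (a point): centre (half-way up) of the small glass jar that starts on the lid: 60 mm in diameter, 95 mm tall including its cap, about 0.28 kg, standing upright with its z axis up; its underside is 47.5 mm below this point
- plate: round white plastic plate lying fixed on the bench, 160 mm in diameter, 10 mm thick, flat on top; on the left or on the right of the sealer. Origin at the centre of its underside, on the bench
- cheese: wrapped block of cheese, 130 x 55 x 30 mm, lying on the bench on the other side of the sealer from the plate; to be left alone. Origin at the centre of its underside
- jar_left: jar 68 mm in diameter, 85 mm tall, on the bench left (+y) of the sealer; to be left alone. Origin at the centre of its underside
- jar_right: jar 68 mm in diameter, 85 mm tall, on the bench right (-y) of the sealer; to be left alone. Origin at the centre of its underside
Mind the look-alikes: they are no part of the job. Of the things that look like the plate, the smaller one is meant.

How it is judged (in metres and radians):
On the way:
1. the jar stands upright on the plate, let go, with the lid still shut (horizontal distance between jar_center and plate below 0.06 m and height (world z) of jar_center below 0.065 m and angle between jar_center's own z axis and vertical below 0.1 rad and contact force between the fingers and jar below 0.1 N and angle between lid's own z axis and vertical below 0.06 rad), for 0.2 s.
At the end, for the whole second after the job is handed in: the lid is held still by the fingers (more than 2 N on it), its angle within 0.07 rad (4 degrees) of the index arm's, and the jar stands upright, at rest, on the plate with its centre within 65 mm of the plate's centre (angle between the x axis of lid_pin and the x axis of index_tip, either way round below 0.07 rad and angle between lid's own z axis and vertical above 0.25 rad and angular speed of lid below 0.1 rad/s and contact force between the fingers and lid above 2 N and horizontal distance between jar_center and plate below 0.065 m and height (world z) of jar_center below 0.065 m and angle between jar_center's own z axis and vertical below 0.1 rad and linear speed of jar below 0.03 m/s and contact force between jar and plate above 0.5 N); the arm keeps its last pose, push and grip.
It fails at once if the glass jar is squeezed well over 40 N (the forces of both fingers added pass 110 N) (contact force between the fingers and jar above 110 N).
It fails at once if the lid is raised before the jar is on the plate (angle between lid's own z axis and vertical above 0.1 rad and horizontal distance between jar_center and plate above 0.08 m).
It fails at once if the jar is tipped over (angle between jar_center's own z axis and vertical above 0.6 rad).
It fails at once if the index arm is shifted (distance of index_tip from where it was at the start of the episode above 0.008 m).
It fails at once if the cheese or one of the other jars is disturbed (distance of any of cheese, jar_left, jar_right from where it was at the start of the episode above 0.03 m).
It also fails if it takes over 58 s, if anything falls off the work surface, if the arm or the gripper's body presses on something with over 40 N, if the wrist force passes 120 N, or if a joint passes its speed limit or range.

## Working session

There is one attempt and no reset: what is moved stays moved. The work goes in short steps, each a Python script; the robot and the scene stay as the last script left them, time stands still between calls to the robot, and variables do not carry over. Pictures are saved under pics/ and viewed, about 8 in all and at most 12, crops included, and the job is handed in when it is done.

```bash
ls; mkdir -p pics; python3 - <<'E'
from station import ctrl
import cv2,numpy as np
print(ctrl.pinch_z, ctrl.sense()['t'])
for c in ("scene","side"):
    im=ctrl.read_camera(c); cv2.imwrite(f"pics/{c}0.png",im[:,:,::-1])
    p=ctrl.camera_params(c); print(c,np.round(p["K"],1).tolist(),np.round(p["xyz"],3),np.round(p["rotation"],3).tolist())
    for l in ("sealer","lid","lid_bar","lid_pin","index_tip","jar_center","plate","cheese","jar_left","jar_right"):
        print(l,[(np.round(d["location"]).tolist(),round(d["conf"],2)) for d in ctrl.pinpoint(l,c)[:4]])
print(ctrl.camera_params("wrist"), ctrl.sense()['t'])
E
```

```text
pics
0.0188 0.0
scene [[519.3, 0.0, 274.3], [0.0, 519.3, 208.1], [0.0, 0.0, 1.0]] [ 1.196 -0.562  1.435] [-150.288, -0.406, 51.937]
sealer [([314.0, 220.0], 0.92)]
lid [([344.0, 226.0], 0.75)]
lid_bar [([284.0, 156.0], 0.57)]
lid_pin [([336.0, 157.0], 0.74)]
index_tip [([348.0, 143.0], 0.63)]
jar_center [([322.0, 167.0], 0.6)]
plate [([101.0, 301.0], 0.93), ([166.0, 235.0], 0.75)]
cheese [([354.0, 124.0], 0.93)]
jar_left [([390.0, 159.0], 0.71)]
jar_right [([210.0, 283.0], 0.57)]
side [[393.4, 0.0, 284.6], [0.0, 393.4, 204.7], [0.0, 0.0, 1.0]] [ 0.46  -1.088  0.889] [-127.226, 0.704, -8.562]
sealer [([291.0, 216.0], 0.93)]
lid [([333.0, 175.0], 0.81)]
lid_bar [([248.0, 178.0], 0.59)]
lid_pin [([268.0, 164.0], 0.88)]
index_tip []
jar_center [([278.0, 161.0], 0.75)]
plate [([243.0, 306.0], 0.97), ([270.0, 392.0], 0.93)]
cheese [([230.0, 163.0], 0.87)]
jar_left []
jar_right [([312.0, 296.0], 0.7)]
{'K': array([[369.81992798,   0.        , 284.85276939],
       [  0.        , 369.81992798, 210.04406842],
       [  0.        ,   0.        ,   1.        ]]), 'tool_from_camera': array([[ 1.33521695e-03, -9.66241640e-01, -2.57634062e-01,
         7.55957522e-02],
       [ 9.99999106e-01,  1.30867218e-03,  2.74506411e-04,
         5.24471784e-04],
       [ 7.19190061e-05, -2.57634198e-01,  9.66242524e-01,
        -1.78117506e-01],
       [ 0.00000000e+00,  0.00000000e+00,  0.00000000e+00,
         1.00000000e+00]])} 1.1
```

View pics/scene0.png

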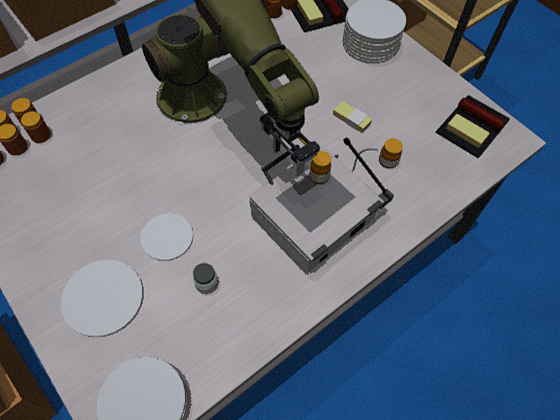

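View pics/side0.png

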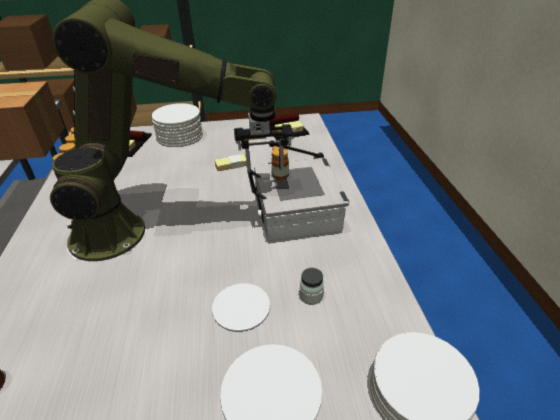

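```bash
cat > h.py <<'E'
from station import ctrl
import numpy as np, cv2
from scipy.spatial.transform import Rotation as Ro
def cam(c, st=None):
    p=ctrl.camera_params(c)
    if c=="wrist":
        T=np.eye(4);T[:3,:3]=Ro.from_euler("xyz",st["tcp_rot"],degrees=True).as_matrix();T[:3,3]=st["position"]
        T=T@p["tool_from_camera"]; return p["K"],T[:3,3],T[:3,:3]
    return p["K"],np.array(p["xyz"]),Ro.from_euler("xyz",p["rotation"],degrees=True).as_matrix()
def ray(C,px):
    K,o,R=C; d=R@np.linalg.solve(K,[px[0],px[1],1.]); return o,d/np.linalg.norm(d)
def onz(C,px,z):
    o,d=ray(C,px); return o+d*(z-o[2])/d[2]
def proj(C,X):
    K,o,R=C; v=K@(R.T@(np.asarray(X)-o)); return v[:2]/v[2]
def tri(a,b):
    (o1,d1),(o2,d2)=a,b
    s=np.linalg.lstsq(np.c_[d1,-d2],o2-o1,rcond=None)[0]
    p,q=o1+s[0]*d1,o2+s[1]*d2; return (p+q)/2,np.linalg.norm(p-q)
E
python3 - <<'E'
from h import *
S,D=cam("scene"),cam("side"); np.set_printoptions(precision=3,suppress=True)
P=dict(sealer=((314,220),(291,216),0),lid=((344,226),(333,175),.123),bar=((284,156),(248,178),.163),pin=((336,157),(268,164),.123),jar=((322,167),(278,161),.131+.0475),cheese=((354,124),(230,163),0),jr=((210,283),(312,296),0),plateA=((101,301),(270,392),0),plateB=((166,235),(243,306),0))
for k,(a,b,z) in P.items(): print(k,onz(S,a,z)[:2],onz(D,b,z)[:2],*tri(ray(S,a),ray(D,b)))
print("jl",onz(S,(390,159),0))
E
```

```text
sealer [0.668 0.023] [0.636 0.001] [ 0.648  0.044 -0.04 ] 0.0124501911939587
lid [0.781 0.028] [0.797 0.056] [0.787 0.018 0.147] 0.0030249103379002837
bar [0.507 0.026] [0.494 0.026] [0.498 0.033 0.154] 0.008999926955671316
pin [0.587 0.169] [0.577 0.169] [0.58  0.175 0.117] 0.006977081276272815
jar [0.614 0.082] [0.605 0.092] [0.609 0.086 0.178] 0.010516611650163205
cheese [0.462 0.381] [0.433 0.407] [ 0.444  0.395 -0.005] 0.029725927222145152
jr [ 0.642 -0.354] [ 0.636 -0.368] [ 0.638 -0.354 -0.015] 0.005034354910565301
plateA [ 0.494 -0.633] [ 0.484 -0.627] [ 0.488 -0.63  -0.003] 0.011068784299830145
plateB [ 0.428 -0.372] [ 0.439 -0.372] [ 0.436 -0.375  0.008] 0.007867255939372427
jl [0.647 0.376 0.   ]
```

Smaller plate at scene (166,235)/side (243,306). The look-alikes are the big plate at scene (101,301) and the plate stacks at (140,395) and (373,30). The small jar is on the lid at scene (321,167). The orange-capped jar_left at (390,152) and the dark-capped jar_right at (205,277) stay put. Next I'll move up for close views.

```bash
python3 - <<'E'
from h import *
np.set_printoptions(precision=3,suppress=True)
st=ctrl.sense(); print(st["tcp_rot"])
import pickle
obs=[]
for i,p in enumerate([(0.50,0.03,0.40),(0.42,0.16,0.36),(0.43,-0.30,0.36)]):
    try: ctrl.goto(p,(180,0,0))
    except ctrl.MotionError as e: print(p,e); continue
    st=ctrl.sense(); im=ctrl.read_camera("wrist"); cv2.imwrite(f"pics/w{i}.png",im[:,:,::-1]); C=cam("wrist",st)
    for l in ("lid","lid_bar","lid_pin","index_tip","jar_center") if i<2 else ("plate","jar_right"):
        for d in ctrl.pinpoint(l,"wrist")[:2]:
            print(i,l,np.round(d["location"],1),round(d["conf"],2)); obs.append((l,C,d["location"],d["conf"]))
for c in ("scene","side"):   # arm out of the way
    im=ctrl.read_camera(c); cv2.imwrite(f"pics/{c}1.png",im[:,:,::-1])
    for l in ("lid","lid_bar","lid_pin","index_tip","jar_center","plate"):
        for d in ctrl.pinpoint(l,c)[:2]:
            print(c,l,np.round(d["location"],1),round(d["conf"],2)); obs.append((l,cam(c),d["location"],d["conf"]))
pickle.dump(obs,open("obs.pkl","wb"))
Z=dict(lid=.123,lid_bar=.163,lid_pin=.123,jar_center=.1785,plate=0,jar_right=0)
for l,C,px,c in obs:
    if l in Z: print(l,onz(C,px,Z[l])[:2])
print(ctrl.sense()["t"])
w=np.vstack([np.hstack([cv2.imread("pics/w0.png"),cv2.imread("pics/w1.png")])])
cv2.imwrite("pics/ww.png",cv2.resize(w,(800,300),interpolation=cv2.INTER_AREA))
E
```

```text
[179.998   0.002  90.002]
0 lid_bar [303.6 173.1] 0.93
0 lid_pin [162.  105.7] 0.6
0 index_tip [126.5  88.6] 0.92
1 lid_bar [438.9 102.7] 0.9
1 lid_pin [268.1  26.4] 0.88
2 plate [337.5 161.8] 0.75
2 plate [516.9 126.1] 0.66
2 jar_right [333.5  12.4] 0.84
scene lid [342.2 228.5] 0.79
scene lid_bar [281.  159.1] 0.69
scene lid_pin [332.9 157.1] 0.75
scene index_tip [345.5 141.3] 0.73
scene index_tip [165.1 237.8] 0.65
scene jar_center [322.3 166.2] 0.95
scene plate [102.4 298.3] 0.8
scene plate [167.5 236.9] 0.77
side lid [333.6 176.4] 0.94
side lid_bar [249.  179.8] 0.87
side lid_pin [264.5 166. ] 0.82
side index_tip [270.9 143.1] 0.79
side jar_center [280.4 162.8] 0.67
side plate [244.9 305.8] 0.9
side plate [270.6 391.4] 0.84
lid_bar [0.508 0.01 ]
lid_pin [0.581 0.176]
lid_bar [0.504 0.01 ]
lid_pin [0.58  0.178]
plate [ 0.435 -0.375]
plate [ 0.486 -0.628]
jar_right [ 0.632 -0.362]
lid [0.784 0.019]
lid_bar [0.51  0.012]
lid_pin [0.581 0.161]
jar_center [0.613 0.085]
plate [ 0.49  -0.626]
plate [ 0.437 -0.372]
lid [0.797 0.046]
lid_bar [0.497 0.014]
lid_pin [0.563 0.157]
jar_center [0.612 0.079]
plate [ 0.444 -0.373]
plate [ 0.486 -0.626]
6.35
```

View pics/ww.png

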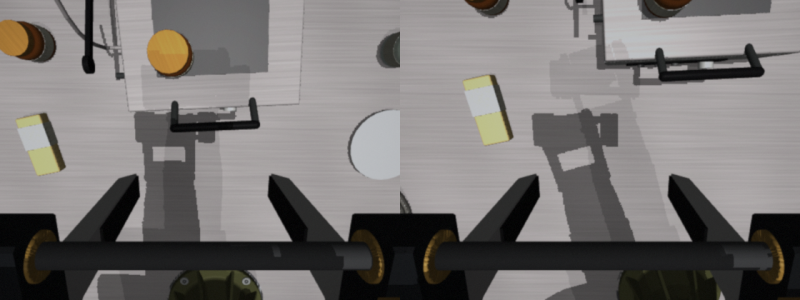

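The wrist view shows the bar at about (303,173) in full-size pixels and the jar cap at (237,73). The index arm ends at (126,89), and the lid is yawed a few degrees. I'll fit the sealer pose and index angle together, and find the jar from its cap.

```bash
python3 - <<'E'
from h import *
import pickle
from scipy.optimize import least_squares
np.set_printoptions(precision=3,suppress=True)
obs=pickle.load(open("obs.pkl","rb"))
def pts(v):
    x,y,a,q=v
    f=lambda X,Y,Z: np.array([x+np.cos(a)*X-np.sin(a)*Y,y+np.sin(a)*X+np.cos(a)*Y,Z])
    return dict(lid=f(.13,0,.123),lid_bar=f(-.155,0,.163),lid_pin=f(-.07,.159,.123),index_tip=f(.13-.2*np.cos(q),.172,.123+.2*np.sin(q)))
O=[o for o in obs if o[0] in ("lid_bar","lid_pin","index_tip") and not(o[0]=="index_tip" and o[2][1]>200)]
def res(v):
    P=pts(v); return np.concatenate([(proj(C,P[l])-px)/C[0][0,0]*np.linalg.norm(P[l]-C[1]) for l,C,px,c in O])
s=least_squares(res,[.65,.02,.05,.5],loss="soft_l1",f_scale=.005)
print(s.x); print([(o[0],r) for o,r in zip(O,res(s.x).reshape(-1,2))])
im=cv2.imread("pics/w0.png"); C=O[0][1]
hsv=cv2.cvtColor(im,cv2.COLOR_BGR2HSV); m=((hsv[...,0]>8)&(hsv[...,0]<25)&(hsv[...,1]>150)&(hsv[...,2]>150)).astype(np.uint8)
n,_,stt,cen=cv2.connectedComponentsWithStats(m)
for i in range(1,n):
    if stt[i,4]>300: print("cap",stt[i],cen[i],onz(C,cen[i],.226)[:2])
im=cv2.imread("pics/w2.png"); cv2.imwrite("pics/w2.png",im)
P=pts(s.x)
a=cv2.imread("pics/scene1.png"); 
for k,p in P.items(): u=proj(cam("scene"),p); cv2.circle(a,tuple(int(t) for t in u),2,(0,0,255),-1)
b=cv2.imread("pics/w0.png")
for k,p in P.items(): u=proj(C,p); cv2.circle(b,tuple(int(t) for t in u),2,(0,0,255),-1)
cv2.imwrite("pics/chk.png",np.hstack([cv2.resize(a[90:290,220:430],None,fx=2,fy=2),cv2.resize(b[0:200,0:200],(400,400))])[:600,:820])
E
```

```text
[0.66  0.019 0.059 0.387]
[('lid_bar', array([-0.001,  0.003])), ('lid_pin', array([0.003, 0.001])), ('index_tip', array([-0.002,  0.002])), ('lid_bar', array([ 0., -0.])), ('lid_pin', array([0.005, 0.   ])), ('lid_bar', array([-0.005, -0.003])), ('lid_pin', array([ 0.009, -0.007])), ('index_tip', array([-0.001, -0.002])), ('lid_bar', array([0.008, 0.002])), ('lid_pin', array([ 0.016, -0.01 ])), ('index_tip', array([0.002, 0.001]))]
cap [   0   28   39   50 1577] [17.394 53.083] [0.624 0.267]
cap [ 207   42   56   61 2675] [234.55   71.723] [0.609 0.076]
```

View pics/chk.png

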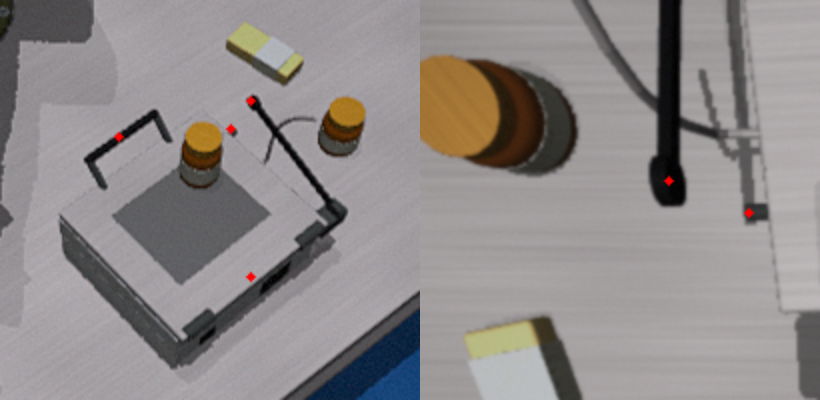

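The fit lands on the bar, pin and arm end. The index angle is about 0.387 rad and the jar is at about (0.610,0.078). Now I'll pick the jar with the jaws along x.

```bash
python3 - <<'E'
from h import *
o=(180,0,90); j=(0.611,0.078); p=(0.438,-0.373)
ctrl.goto((j[0],j[1],.30),o)
print(ctrl.movel((*j,.165),speed=.1,max_force=10))
ctrl.grab(20); ctrl.dwell(.2); s=ctrl.sense(); print(s["opening"],s["wrist_force"],s["t"])
E
```

```text
False
0.059695734875674644 [-4.03638647  0.24266568  1.88225198] 10.2417
```

```bash
python3 - <<'E'
from h import *
p=(0.438,-0.373); j=(0.611,0.078)
ctrl.movel((*j,.25),speed=.1); s=ctrl.sense(); print(s["opening"],s["wrist_force"])
ctrl.movel((*p,.25),speed=.2)
ctrl.movel((*p,.06),speed=.15)
print(ctrl.movel((*p,.040),speed=.03,max_force=4)); s=ctrl.sense(); print(s["position"],s["wrist_force"],s["opening"],s["t"])
im=ctrl.read_camera("scene"); cv2.imwrite("pics/pl.png",cv2.resize(im[180:330,80:280,::-1],None,fx=2.5,fy=2.5))
im=ctrl.read_camera("side"); cv2.imwrite("pics/pl2.png",cv2.resize(im[200:350,160:360,::-1],None,fx=2.5,fy=2.5))
E
```

```text
0.05975560047013273 [ 0.39300358 -0.12891731 -3.61707333]
True
[ 0.43802847 -0.37292873  0.04427164] [ 1.71529528 -1.75981169  1.57387686] 0.059364803612344516 15.75
```

View pics/pl2.png

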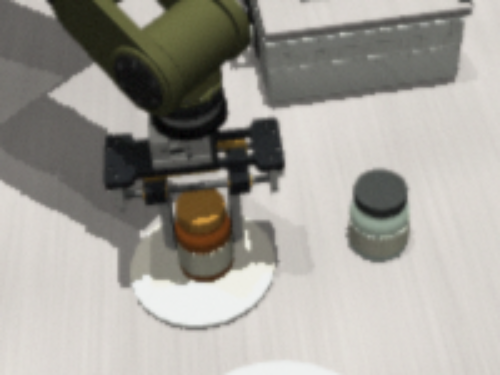

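The side view shows the jar upright on the small plate at crop pixel (205,250), held near the middle. I'll release it and go to the bar.

```bash
python3 - <<'E'
from h import *
p=(0.438,-0.373)
ctrl.ungrasp(); ctrl.dwell(.3)
ctrl.movel((*p,.22),speed=.15)
im=ctrl.read_camera("wrist"); a=im
o=(180,0,90+np.degrees(.059))
b=np.array([.66-.155*np.cos(.059),.019-.155*np.sin(.059),.163])
ctrl.goto(b+[0,0,.12],o)
st=ctrl.sense(); w=ctrl.read_camera("wrist"); print(ctrl.recognise("lid_bar","wrist")[:1],ctrl.pinpoint("lid_bar","wrist")[:1],proj(cam("wrist",st),b))
for d in ctrl.pinpoint("lid_bar","wrist")[:1]: print(onz(cam("wrist",st),d["location"],.163),b)
c=ctrl.read_camera("scene")
for d in ctrl.pinpoint("jar_center","scene")[:2]: print(d,onz(cam("scene"),d["location"],.0575))
cv2.imwrite("pics/rel.png",np.hstack([cv2.resize(a,(400,300)),cv2.resize(w,(400,300))])[:,:,::-1])
print(ctrl.sense()["t"])
E
```

```text
[{'bbox': [276.2, 2.4, 560.0, 333.2], 'conf': 0.87}] [{'location': [281.3, 201.2], 'conf': 0.61}] [284.10297455 204.65424329]
[0.50277888 0.01266647 0.163     ] [0.5052697 0.0098603 0.163    ]
{'location': [167.2, 237.7], 'conf': 0.47} [ 0.46892638 -0.38132326  0.0575    ]
20.0
```

View pics/rel.png

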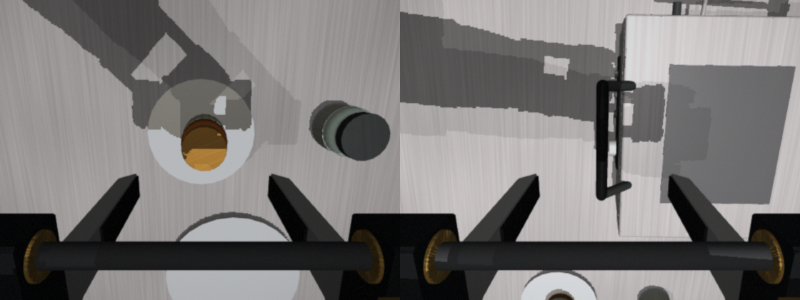

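The left view shows the jar upright on the plate with its cap at (205,157). The right view shows the bar centred between the jaws at (602,140). Now I'll grip the bar.

```bash
python3 - <<'E'
from h import *
np.set_printoptions(precision=3,suppress=True)
a=.059; q=.387; pz=ctrl.pinch_z
b=np.array([.504,.010,.163]); 
ctrl.movel(b+[0,0,.04-pz],speed=.15)
print(ctrl.movel(b-[0,0,pz],speed=.06,max_force=8))
ctrl.grab(25); s=ctrl.sense(); print(s["opening"],s["wrist_force"],s["position"])
if .008<s["opening"]<.02:
    R0=Ro.from_euler("xyz",s["tcp_rot"],degrees=True); ax=np.array([-np.sin(a),np.cos(a),0])
    h=np.array([.66+.13*np.cos(a),.019+.13*np.sin(a),.123]); t0=np.array(s["position"])
    for k in np.linspace(0,q,8)[1:]:
        r=Ro.from_rotvec(ax*k)
        ctrl.movel(h+r.apply(t0-h),(r*R0).as_euler("xyz",degrees=True),speed=.08)
        s=ctrl.sense(); print(round(k,3),s["position"],s["wrist_force"],s["opening"])
        if np.linalg.norm(s["wrist_force"])>50: break
ctrl.dwell(.3)
C=cam("scene"),cam("side")
for c in ("scene","side"):
    im=ctrl.read_camera(c); cv2.imwrite(f"pics/{c}2.png",im[:,:,::-1])
    for l in ("lid_pin","index_tip","lid_bar","jar_center"): print(c,l,[(d["location"],d["conf"]) for d in ctrl.pinpoint(l,c)[:2]])
im=np.hstack([cv2.resize(cv2.imread("pics/scene2.png")[90:290,220:420],(400,400)),cv2.resize(cv2.imread("pics/side2.png")[90:290,190:390],(400,400))])
cv2.imwrite("pics/lift.png",im); print(ctrl.sense()["t"])
E
```

```text
False
0.013175867728002038 [-6.633 -0.141  1.635] [0.503 0.01  0.144]
0.055 [0.505 0.01  0.159] [ 0.682 -0.939 -5.132] 0.013364522592111872
0.111 [0.507 0.01  0.175] [ 0.277 -2.383 -5.821] 0.013288744688084272
0.166 [0.51 0.01 0.19] [-1.028 -2.573 -5.504] 0.01293173200615472
0.221 [0.514 0.01  0.206] [-0.954 -2.701 -5.319] 0.013085030974105533
0.276 [0.52  0.011 0.221] [-2.523 -3.846 -4.855] 0.013430896804873332
0.332 [0.525 0.011 0.235] [-4.243 -5.355 -5.069] 0.013547947153460096
0.387 [0.532 0.011 0.25 ] [-5.102 -4.517 -4.656] 0.013134053532838582
scene lid_pin [([342.9, 144.7], 0.96)]
scene index_tip [([347.1, 142.7], 0.74)]
scene lid_bar [([293.9, 142.7], 0.95)]
scene jar_center [([166.4, 229.1], 0.67), ([338.5, 144.1], 0.34)]
side lid_pin [([268.2, 142.9], 0.9), ([244.5, 306.8], 0.39)]
side index_tip [([271.2, 144.2], 0.54)]
side lid_bar [([258.9, 152.0], 0.95)]
side jar_center [([241.5, 289.9], 0.64)]
26.0833
```

View pics/lift.png

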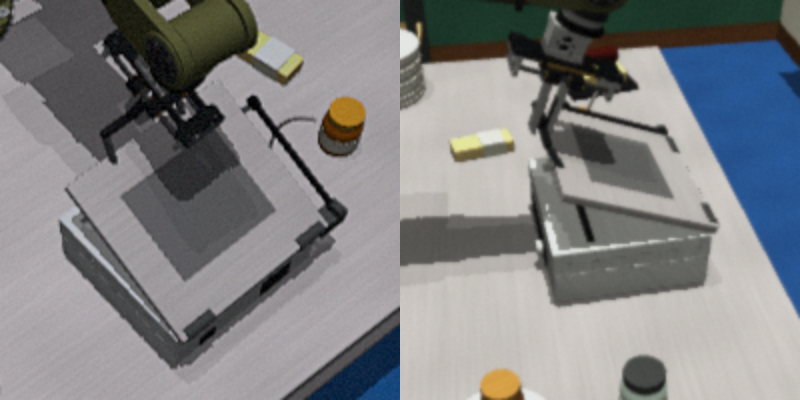

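The lid is up, and in the side view it looks parallel to the index arm. I'll compare the two angles numerically with the fitted model.

```bash
python3 - <<'E'
from h import *
from scipy.optimize import least_squares
np.set_printoptions(precision=3,suppress=True)
x,y,a=.66,.019,.059
def P(X,Y,Z,q):
    u=.13+X*np.cos(q)+Z*np.sin(q); w=.123-X*np.sin(q)+Z*np.cos(q)
    return np.array([x+np.cos(a)*u-np.sin(a)*Y,y+np.sin(a)*u+np.cos(a)*Y,w])
L=dict(pin=(-.2,.159,0),tip=(-.2,.172,0),bar=(-.285,0,.04))
px=dict(scene=dict(pin=(342.9,144.7),tip=(346.5,141.8),bar=(293.9,142.7)),side=dict(pin=(268.2,142.9),tip=(271,143.7),bar=(258.9,152.)))
for c in px:
    C=cam(c)
    for k in L:
        s=least_squares(lambda v:proj(C,P(*L[k],v[0]))-px[c][k],[.4]); print(c,k,s.x,s.fun)
s=ctrl.sense(); print(s["tcp_rot"],s["t"])
h=P(0,0,0,0)
# new wrist-view picture, tip and pin seen by the hand
im=ctrl.read_camera("wrist"); C=cam("wrist",s)
for l,k in (("lid_pin","pin"),("index_tip","tip")): print(l,[(d["location"],d["conf"]) for d in ctrl.pinpoint(l,"wrist")[:1]],proj(C,P(*L[k],.387)))
a=cv2.imread("pics/scene2.png")[120:220,300:410]; cv2.imwrite("pics/z.png",np.hstack([cv2.resize(a,(440,400),interpolation=cv2.INTER_CUBIC),cv2.resize(im[:,:,::-1],(360,400))]))
E
```

```text
scene pin [0.374] [-1.096 -1.195]
scene tip [0.398] [-0.972 -1.17 ]
scene bar [0.512] [-0.056 -0.218]
side pin [0.396] [4.077 1.655]
side tip [0.376] [0.266 0.101]
side bar [0.37] [1.289 0.689]
[-157.749    0.031   93.363] 26.0833
lid_pin [] [472.628 -77.167]
index_tip [] [ 476.447 -110.876]
```

View pics/z.png

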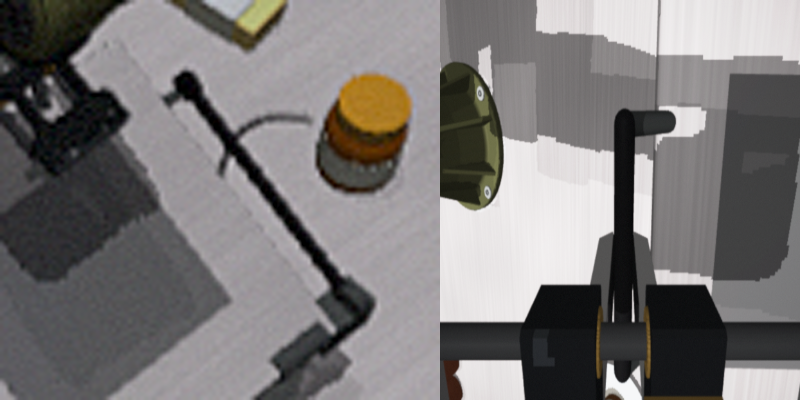

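The pin sits next to the arm's round end, at (170,98) against (186,85) in the crop, lined up along the lid's y. The two cameras' fitted angles agree to about 0.02 rad, so I'm handing it in.

```bash
python3 - <<'E'
from station import ctrl
s=ctrl.sense(); print(s["wrist_force"],s["opening"],s["t"]); print(ctrl.close_job())
E
```

```text
[-2.14230895 -6.59065583 -4.67982153] 0.01311354258522363 26.2333
the job is handed in; nothing more can be done
None
```

The jar is standing on the smaller white plate, and I handed the job in at 26 s while holding the lid at about 0.387 rad, in line with the index arm. The interface gives no verdict, so success rests on the checks below.

- **Jar:** I gripped it at 20 N, set it down and let go of it before touching the lid. The wrist and side pictures show it upright near the plate's middle. One scene-camera estimate, at low confidence (0.47), put it about 30 mm off centre. The later reading and the pictures did not support that.
- **Lid:** I gripped the bar at 25 N and raised it along its hinge arc. The fingers stayed on the bar, with the opening steady at 13 mm and about 5 N downward on the tool.
- **Alignment:** The scene camera put the pin at 0.374 rad and the arm at 0.398. The side camera put the pin at 0.396 and the arm at 0.376. The lid and arm therefore agree to about 0.02 rad, inside the 0.07 limit. The scene camera's reading of the bar alone gave 0.51 rad. I set it aside because the pin readings, the side camera's bar reading (0.37) and the tool's own tilt all disagree with it.
- **Index arm, cheese and other jars:** In the camera pictures the index arm reads the same as before the lift. The cheese and other jars look unmoved, but I did not measure them again.

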